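# Fold out the drain hook and hang up the slide carrier

## Robot

A 6-joint arm with a two-finger parallel gripper is mounted at the origin on a cart in front of the work surface, level with it; the furniture and walls round the work are solid. World frame = base frame: x ahead of the robot, y to its left, z up, the work surface at z = 0. Lengths are in m, angles in rad, forces in N, time in s.
With the tool pointing down it reaches from about 0.325 to 0.925 m from the base axis. Payload 3.1 kg.
Tool frame: the origin (TCP) lies on the centre line of the jaws, within the pads' length; the fingertips stand 25 mm ahead of it and the grasp point (between the pads) lies 6 mm ahead of it; z points along the fingers, y is the line along which they close (so a half turn about z gives the same grasp; the last joint's range is limited). The gripper opens to 85 mm and grips with 20 to 120 N. Pads are 22 mm wide; open, the fingers measure 114 mm over their backs; the gripper's body (76 mm by 85 mm) begins 54 mm behind the grasp point. The pads swing forward as they close: fully open they stand 13 mm farther back than shut.
Start: joints at [-1.366, 0.217, 1.613, -0, 1.311, -0.112], TCP at [0.195, -0.594, 0.256] pointing down, gripper open.
Joint ranges: [-2.75, 2.75], [-0.78, 2.1], [0.31, 2.55], [-1.13, 4.27], [0.13, 2.63], [-2.58, 2.58]. Speed limits (rad/s): [2.79, 2.79, 3.14, 3.14, 3.14, 3.14].

## Interface

Orientations are given as a 3x3 rotation matrix whose columns are the frame's x, y, z axes.
In Python, from rig import manip gives the robot as it stands.
- The arm moves only by the tool drive_tool, never from a script. Its argument "commands" is a list of rows, each an object with "travel": the shift along the tool's x, y, z normalised to -1 to 1, where 1 is 500 mm, a list of three; "turn": the turn, a rotation vector about the tool's x, y, z normalised to -1 to 1, where 1 is pi/4 rad, a list of three. In form: [{"travel": [tx, ty, tz], "turn": [rx, ry, rz]}, ...]. A call has 1 to 20 rows; each row shifts and turns the commanded pose from where the row before left it, along the tool's axes as they then stand; what a row does not reach is not made up. A row lasts 1/10 s, in which the tool goes at most 50 mm and 8.59 degrees, less where a joint would pass 70% of its speed; a pose out of reach is approached as far as the arm can. A call with a number of a shift or a turn outside -1 to 1 is refused whole. A call with a gripper value outside its range is refused whole. "fingers" is the gripper command: -1 is fully open, 1 is shut, values between are in proportion, set as the call begins (left out, the last holds). The fingers move at their own pace and stop on an object; "force" is the grip in N (left out, the last holds). Time passes only in rows, so rows that do not move let the fingers close. It gives the time, the measured TCP pose, the force, the opening and the grip force at its end, in the units of the state.
- manip.sense(): the state, without advancing time (a new reading comes with each control period).
- manip.read_camera(name): name is "scene" or "top" or "wrist"; returns the picture (400x640x3 uint8, blue, green, red); there is no depth.
- manip.camera_info(name): a dict with "K" (3x3 intrinsics, pixels), "D" ([k1, k2, p1, p2, k3] as OpenCV has them; the pictures are not rectified), "T" (4x4, takes a point from camera to world coordinates); the wrist camera has in their place "hand_eye" (4x4, takes a point from camera to tool coordinates, whose origin is the TCP and whose axes are the flange's). Camera axes: x right, y down, z forward; pixel columns grow to the right and rows downward; lengths in m; the calibration is good to about 2 mm. A picture is of the moment at which its call begins: read the wrist's pose just before it. camera_info takes no time and is no camera call.
- manip.job_done(): hands the job in; it is judged then, once.
Trained networks look in the newest picture that a camera, given by its name, has taken for a name from the list of things; names that differ only in an ending like _2 or _b are one class to them, and where a whole thing is asked for, a point or a joint stands for the part that bears it (a point fixed in the world has none). Each returns a list of dicts, best first, with "p" (0 to 1); they miss things now and then, are a little off and sometimes report something else, mostly with a low value. They report only what shows in the picture. A call takes as long as a camera call.
- manip.regions_of(camera, target): "mask" (400x640 bool, what is visible of it) and "location" ([row, column] in pixels, amid what is visible of it).
The state is a dict: "time_s": time; "qpos": joint angles; "dq": joint speeds; "effort": joint torques, N m; "position": TCP position; "orientation": TCP orientation; "wrist_force": force on the tool from outside, world axes, zero at the start; "wrist_torque": the same for the moment, N m; "finger_gap": finger opening in m; "finger_force": force on a finger pad.
Only numpy, scipy, OpenCV 4.12 (cv2) and the standard library are available. Lean on these libraries where they do the work, as an engineer would, in place of code of your own. Each camera call takes 0.05 s, during which the arm holds its last target. There are 200 camera calls.

## Task

Swing the orange folding hook of the draining stand fully outward, until it stands straight out from the back plate. Then hang the slide carrier with the blue handle on it, with the top wire of its bail resting in the dip of the hook so that it hangs free and level above the drip tray. Leave the carrier with the white handle standing where it is.

Things in the scene. Friction and masses are not known exactly. Their poses are not given: they have to be found in the camera images.
- drain_stand: Draining stand, fixed: a white drip tray (190 x 190 mm, rim 12 mm high, x = -113 to +77 mm, y = -95 to +95 mm) with an upright steel back plate (176 mm wide, top edge at 242 mm) along its far side. Origin on the bench; its x axis points from the open side into the plate (front face at x = +66 mm), y left, z up.
- hook (a joint): Angle of the orange folding hook about its vertical pin, rad: 0 = folded flat along the plate (pointing to the stand's -y); grows, clockwise from above, to the stop at 1.571, where it stands straight out from the plate along the stand's -x. Stiff hinge (0.08 N m, about 1 N at the ball): stays where it is left.
- hook_pin (a point): Point on the vertical pin of the hook, 200 mm above the bench, 30 mm in front of the plate (stand frame x = +36, y = +50 mm); does not move on the stand.
- hook_ball (a point): Centre of the black ball (16 mm across) on the upturned end of the hook, 105 mm from the pin, 228 mm above the bench; moves with the hook. It can be pinched from above: below it is a 10 mm round upright, and the 10 mm round arm of the hook runs with its centreline 30 to 38 mm under the ball. Nothing else is within 28 mm of the centre (folded, the plate is 30 mm behind).
- hook_seat (a point): Where the centre of a hanging carrier's wire comes to lie: over the flat dip of the hook, 67.5 mm from the pin, 198 mm above the bench; moves with the hook. The dip is about 35 mm long along the arm; the underside of the arm there is at 185 mm.
- carrier_blue: Slide-staining carrier with the blue handle, about 0.25 kg: steel basket of glass slides (88 mm in x, 104 in y, 35 high) with an upright bail of 6 mm wire in its y-z plane: legs at y = +-50 mm, top wire highest in the middle (140 mm up; 126 at y = +-43). Between basket and top wire it is open, so the hook passes through along x. Alike from both sides. Origin: centre of its underside, z up.
- carrier_blue_center (a point): Centre of the blue-handled carrier, 90 mm above its underside (in the open window of the bail, half-way up).
- carrier_blue_grip (a point): Grip point in the blue handle block, 164 mm above the carrier's underside. The block is 14 mm in x, 26 mm in y, and reaches from 141 to 181 mm; it can be held across its 26 mm with the fingers over the wire.
- carrier_blue_bar (a point): Centre of the top wire of the blue-handled carrier at its highest point, under the handle, 140 mm above the underside.
- carrier_white_center (a point): Centre of the other carrier, the same in all but its white handle, 90 mm above its underside; it must be left where it stands.

How it is judged:
By the outcome, as a careful person would: the job done as asked, in the order asked, and still so for the second after the job is handed in, with the robot touching nothing.
It also fails if it takes over 58 s, if anything falls off the work surface, if the arm or the gripper's body presses on something with over 40 N, if the wrist force passes 120 N, or if a joint passes its speed limit or range.

## Working session

There is one attempt and no reset: what is moved stays moved. The work goes in short steps, Python scripts to look and compute and a tool call to move; the robot and the scene stay as the last step left them, time stands still between calls to the robot, and variables do not carry over. Pictures are saved under pics/ and viewed, at most 11 in all, crops included, and the job is handed in when it is done.

Besides the shell and the picture viewer there is one more tool, called after "Call:" as a command line: name --argument value ..., lists and objects as JSON in quotes. drive_tool: Moves the arm, as the interface text tells. Its arguments: {"type":"object","properties":{"commands":{"type":"array","items":{"type":"object","properties":{"travel":{"type":"array","items":{"type":"number","minimum":-1,"maximum":1}},"turn":{"type":"array","items":{"type":"number","minimum":-1,"maximum":1}}}}},"fingers":{"type":"number"},"force":{"type":"number"}},"required":["commands"]}

```bash
mkdir -p pics
cat > h.py <<'E'
from rig import manip
import numpy as np, cv2
def info(n):
    c=manip.camera_info(n); K=np.array(c["K"]);D=np.array(c["D"])
    if "T" in c: T=np.array(c["T"])
    else:
        s=manip.sense(); W=np.eye(4);W[:3,:3]=s["orientation"];W[:3,3]=s["position"]
        T=W@np.array(c["hand_eye"])
    return K,D,T
def ray(n,rc):
    K,D,T=info(n)
    u=cv2.undistortPoints(np.array([[[rc[1],rc[0]]]],float),K,D)[0,0]
    return T[:3,3],T[:3,:3]@np.array([u[0],u[1],1])
def atz(n,rc,z):
    o,d=ray(n,rc); return o+d*(z-o[2])/d[2]
def proj(n,P):
    K,D,T=info(n); Ti=np.linalg.inv(T)
    r,_=cv2.Rodrigues(Ti[:3,:3]); return cv2.projectPoints(np.array(P,float).reshape(-1,1,3),r,Ti[:3,3],K,D)[0][:,0]
def tri(a):
    A=np.zeros((3,3));b=np.zeros(3)
    for o,d in a:
        d=d/np.linalg.norm(d);M=np.eye(3)-np.outer(d,d);A+=M;b+=M@o
    return np.linalg.solve(A,b)
E
python3 - <<'E'
from h import *
np.set_printoptions(precision=3,suppress=True)
for n in("scene","top"):
    cv2.imwrite(f"pics/{n}0.png",manip.read_camera(n)); print(n,info(n)[2])
    for t in("drain_stand","hook","hook_pin","hook_ball","hook_seat","carrier_blue","carrier_blue_center","carrier_blue_grip","carrier_blue_bar","carrier_white_center"):
        print(t,[(round(r["p"],2),np.round(r["location"]),int(r["mask"].sum())) for r in manip.regions_of(n,t)[:3]])
E
```

```text
scene [[-0.627 -0.37   0.685 -0.457]
 [-0.779  0.299 -0.552  0.8  ]
 [-0.001 -0.88  -0.475  0.867]
 [ 0.     0.     0.     1.   ]]
drain_stand [(0.84, array([216., 285.]), 4634)]
hook [(0.73, array([181., 290.]), 132)]
hook_pin [(0.77, array([214., 287.]), 4784)]
hook_ball [(0.59, array([181., 285.]), 152)]
hook_seat [(0.57, array([185., 280.]), 87)]
carrier_blue []
carrier_blue_center []
carrier_blue_grip []
carrier_blue_bar []
carrier_white_center [(0.89, array([277., 249.]), 1337)]
top [[-0.005 -0.997  0.076  0.431]
 [-1.     0.006  0.001 -0.014]
 [-0.001 -0.076 -0.997  1.677]
 [ 0.     0.     0.     1.   ]]
drain_stand [(0.88, array([177., 316.]), 4195)]
hook [(0.27, array([178., 314.]), 4218)]
hook_pin [(0.78, array([174., 314.]), 4194)]
hook_ball [(0.58, array([168., 317.]), 106)]
hook_seat [(0.71, array([162., 320.]), 96)]
carrier_blue [(0.6, array([235., 408.]), 893)]
carrier_blue_center [(0.68, array([221., 238.]), 951), (0.57, array([237., 408.]), 858)]
carrier_blue_grip [(0.66, array([238., 404.]), 836)]
carrier_blue_bar [(0.79, array([236., 408.]), 790)]
carrier_white_center [(0.58, array([220., 236.]), 913), (0.41, array([235., 406.]), 879)]
```

Run:
```python
import cv2
a=cv2.imread("pics/scene0.png");b=cv2.imread("pics/top0.png")
cv2.imwrite("pics/s1.png",cv2.resize(a[130:330,180:440],(780,600),interpolation=cv2.INTER_CUBIC))
cv2.imwrite("pics/t1.png",cv2.resize(b[120:280,200:440],(780,520),interpolation=cv2.INTER_CUBIC))
```

```text
(no output)
```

View pics/scene0.png

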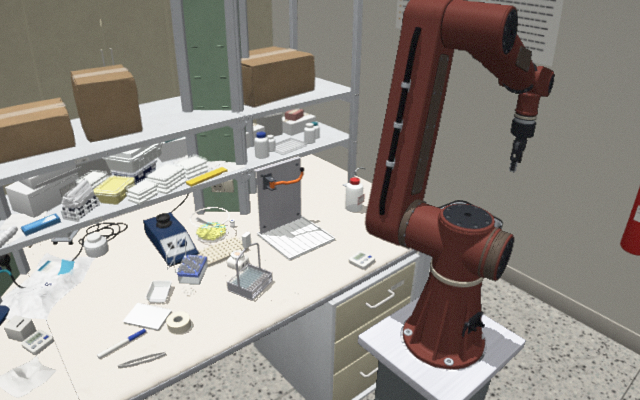

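View pics/t1.png

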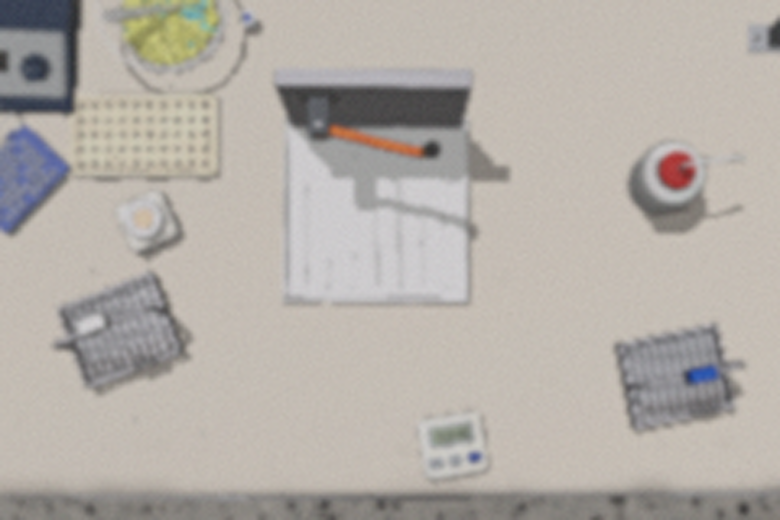

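View pics/s1.png

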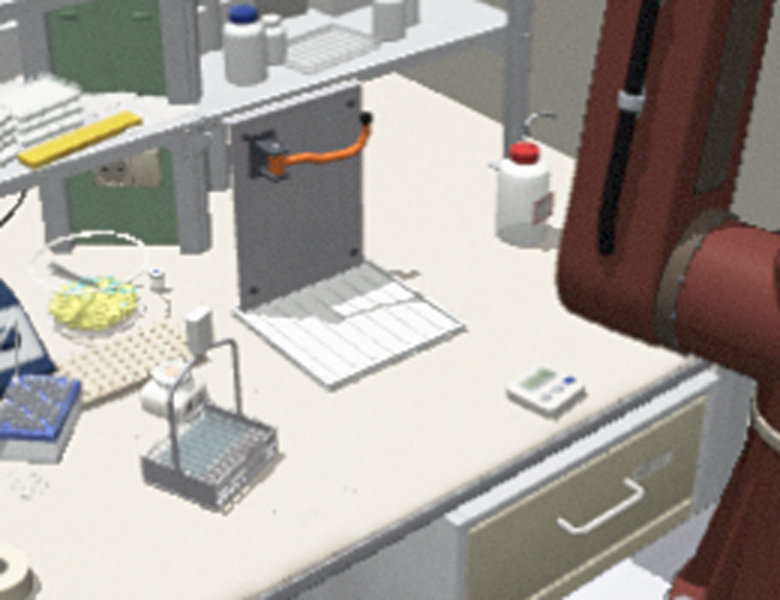

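Both views show the stand (hook nearly folded, ball at top px (333,166), scene px (302,169)), the blue carrier right of it in the top view (handle at px (416,235)), and the white one on the left. The blue carrier is hidden behind the arm in the scene view.

```bash
python3 - <<'E'
from h import *
np.set_printoptions(precision=4,suppress=True)
t=lambda x,y:(120+y/3.25,200+x/3.25)
s=lambda x,y:(130+y/3,180+x/3)
print("ball",tri([ray("top",t(432,149)),ray("scene",s(366,118))]),atz("top",t(432,149),.228))
print("tray FL,FR",atz("top",t(286,302),.012),atz("top",t(468,302),.012))
print("plate top front edge L,R",atz("top",t(281,87),.242),atz("top",t(467,86),.242))
print("scene tray L,front,R",atz("scene",s(237,315),.012),atz("scene",s(333,385),.012),atz("scene",s(463,326),.012))
print("pin",atz("top",t(320,103),.2))
print("blue handle",atz("top",t(703,375),.181)); 
for p in((615,345),(718,325),(735,410),(635,430)):print("bas",atz("top",t(*p),.033))
print("shelf edge@? scene",[ (z,atz("scene",s(510,35),z)) for z in (.3,.35,.4,.45)])
E
python3 - <<'E'
import cv2
b=cv2.imread("pics/top0.png");cv2.imwrite("pics/t2.png",cv2.resize(b[0:200,200:460],(780,600)))
E
```

```text
ball [ 0.64   -0.0462  0.2271] [ 0.6395 -0.0466  0.228 ]
tray FL,FR [0.5148 0.0979 0.012 ] [ 0.5138 -0.0869  0.012 ]
plate top front edge L,R [0.6937 0.0869 0.242 ] [ 0.6936 -0.0777  0.242 ]
scene tray L,front,R [0.6857 0.1049 0.012 ] [0.5109 0.1011 0.012 ] [ 0.5099 -0.0775  0.012 ]
pin [0.6864 0.0543 0.2   ]
blue handle [ 0.4374 -0.2936  0.181 ]
bas [ 0.4687 -0.233   0.033 ]
bas [ 0.488  -0.3373  0.033 ]
bas [ 0.4027 -0.353   0.033 ]
bas [ 0.3836 -0.2519  0.033 ]
shelf edge@? scene [(0.3, array([ 0.5877, -0.2062,  0.3   ])), (0.35, array([ 0.4957, -0.1176,  0.35  ])), (0.4, array([ 0.4036, -0.0289,  0.4   ])), (0.45, array([0.3116, 0.0597, 0.45  ]))]
```

View pics/t2.png

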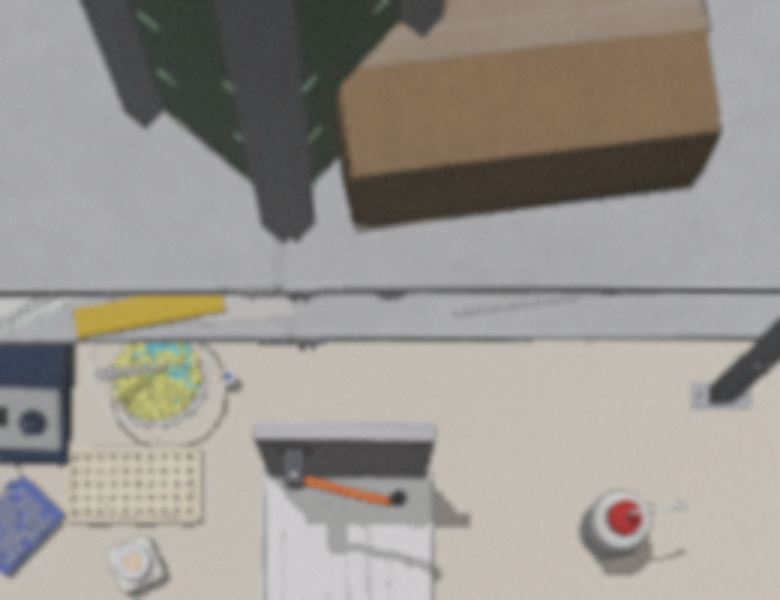

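The top crop shows the shelf edge well behind the plate, so nothing hangs over the work. The hook stands at about 0.22 rad. First I need the tool's axes.

```bash
cat >> h.py <<'E'
def go(P,Ry=None):
    """travel (norm units, tool axes) from present pose to P, and turn about z to make tool y lie along Ry (mod 180)"""
    s=manip.sense();R=np.array(s["orientation"]);d=R.T@(np.array(P)-s["position"])/.5
    print("t",round(s["time_s"],2),"pos",np.round(s["position"],4),"q",np.round(s["qpos"],2),"travel total",np.round(d,4))
    if Ry is not None:
        w=R.T@np.array(Ry,float);a=np.arctan2(-w[0],w[1]);a=(a+np.pi/2)%np.pi-np.pi/2
        print("turn z rad",a,"units",a/(np.pi/4))
E
python3 - <<'E'
from h import *
print(np.round(manip.sense()["orientation"],3)); go([.64,-.0463,.32],[0,1,0])
E
```

```text
[[ 0.95   0.312  0.   ]
 [ 0.312 -0.95   0.   ]
 [ 0.    -0.    -1.   ]]
t 1.1 pos [ 0.1947 -0.5939  0.2563] q [-1.37  0.22  1.61  0.    1.31 -0.11] travel total [ 1.1874 -0.7633 -0.1273]
turn z rad 0.3168154857691161 units 0.40338200486571885
```

Call:
drive_tool --commands '[{"travel": [0,0,-0.0425],"turn": [0,0,0.1345]},{"travel": [0,0,-0.0425],"turn": [0,0,0.1345]},{"travel": [0,0,-0.0425],"turn": [0,0,0.1345]},{"travel": [0.0524,-0.0644,0]},{"travel": [0.0524,-0.0644,0]},{"travel": [0.0524,-0.0644,0]},{"travel": [0.0524,-0.0644,0]},{"travel": [0.0524,-0.0644,0]},{"travel": [0.0524,-0.0644,0]},{"travel": [0.0524,-0.0644,0]},{"travel": [0.0524,-0.0644,0]},{"travel": [0.0524,-0.0644,0]},{"travel": [0.0524,-0.0644,0]},{"travel": [0.0524,-0.0644,0]},{"travel": [0.0524,-0.0644,0]},{"travel": [0.0524,-0.0644,0]},{"travel": [0.0524,-0.0644,0]},{"travel": [0.0524,-0.0644,0]},{"travel": [0.0524,-0.0644,0]},{"travel": [0.0524,-0.0644,0]}]' --fingers -1 --force 40

```text
$.commands[3]: bad value
```

Call:
drive_tool --commands '[{"travel": [0,0,0]}]'

```text
$.commands[0]: bad value
```

Run:
```python
from h import *
s=manip.sense();im=manip.read_camera("wrist");cv2.imwrite("pics/w1.png",im)
for t in("hook_ball","hook_seat","hook"):
  for r in manip.regions_of("wrist",t)[:2]: print(t,r["p"],r["location"],r["mask"].sum(),atz("wrist",r["location"],.228))
go([.64,-.0463,.238],[0,1,0]); print(proj("wrist",[[.64,-.0463,.228],[.663,.056,.2]]))
```

```text
t 1.3 pos [ 0.1947 -0.5939  0.2563] q [-1.37  0.22  1.61  0.    1.31 -0.11] travel total [ 1.1874 -0.7633  0.0366]
turn z rad 0.3168013731661521 units 0.40336403614154587
[[8.39553097e+07 1.21078480e+08]
 [8.45107453e+05 1.09192377e+06]]
```

View pics/w1.png

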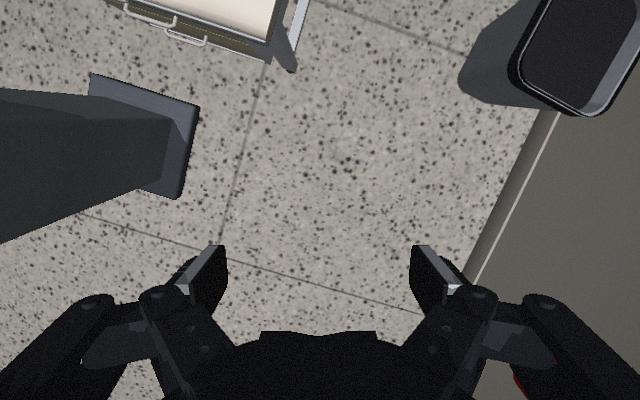

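The call was refused because every row needs a turn; the wrist picture shows only the floor. I'll resend it.

Call:
drive_tool --commands '[{"travel": [0,0,-0.0425],"turn": [0,0,0.1345]},{"travel": [0,0,-0.0425],"turn": [0,0,0.1345]},{"travel": [0,0,-0.0425],"turn": [0,0,0.1345]},{"travel": [0.0524,-0.0644,0],"turn": [0,0,0]},{"travel": [0.0524,-0.0644,0],"turn": [0,0,0]},{"travel": [0.0524,-0.0644,0],"turn": [0,0,0]},{"travel": [0.0524,-0.0644,0],"turn": [0,0,0]},{"travel": [0.0524,-0.0644,0],"turn": [0,0,0]},{"travel": [0.0524,-0.0644,0],"turn": [0,0,0]},{"travel": [0.0524,-0.0644,0],"turn": [0,0,0]},{"travel": [0.0524,-0.0644,0],"turn": [0,0,0]},{"travel": [0.0524,-0.0644,0],"turn": [0,0,0]},{"travel": [0.0524,-0.0644,0],"turn": [0,0,0]},{"travel": [0.0524,-0.0644,0],"turn": [0,0,0]},{"travel": [0.0524,-0.0644,0],"turn": [0,0,0]},{"travel": [0.0524,-0.0644,0],"turn": [0,0,0]},{"travel": [0.0524,-0.0644,0],"turn": [0,0,0]},{"travel": [0.0524,-0.0644,0],"turn": [0,0,0]},{"travel": [0.0524,-0.0644,0],"turn": [0,0,0]},{"travel": [0.0524,-0.0644,0],"turn": [0,0,0]}]' --fingers -1 --force 40

```text
time_s: 3.3
position: [0.6411, -0.045, 0.3202]
orientation: [[1.0, 0.0, 0.0], [0.0, -1.0, -0.0], [0.0, 0.0, -1.0]]
wrist_force: [-0.7, -0.9, 0.5]
finger_gap: 0.0855
finger_force: 0.0
```

Call:
drive_tool --commands '[{"travel": [0,0,0],"turn": [0,0,0]},{"travel": [0,0,0],"turn": [0,0,0]}]'

```text
time_s: 3.5
position: [0.6403, -0.0459, 0.3196]
orientation: [[1.0, 0.002, -0.001], [0.002, -1.0, -0.0], [-0.001, 0.0, -1.0]]
wrist_force: [0.7, 0.2, -1.0]
finger_gap: 0.0855
finger_force: 0.0
```

Run:
```python
from h import *
s=manip.sense();im=manip.read_camera("wrist");cv2.imwrite("pics/w1.png",im)
for t in("hook_ball","hook_seat","hook"):
  for r in manip.regions_of("wrist",t)[:2]: print(t,r["p"],r["location"],r["mask"].sum(),atz("wrist",r["location"],.228))
go([.64,-.0463,.238],[0,1,0]); print(proj("wrist",[[.64,-.0463,.228],[.663,.056,.2]]))
```

```text
hook_ball 0.88 [184.2, 264.3] 1999 [ 0.65902612 -0.00991941  0.228     ]
hook_seat 0.83 [183.9, 267.5] 2112 [ 0.65918404 -0.01245239  0.228     ]
hook 0.8 [182.7, 264.7] 1875 [ 0.6600476  -0.01066512  0.228     ]
t 3.7 pos [ 0.6396 -0.0478  0.3202] q [-0.18  0.21  1.5  -0.    1.43  1.39] travel total [ 0.0009 -0.0031  0.1644]
turn z rad -0.0018265425147436787 units -0.0023256261599116606
[[315.77202261 210.1169249 ]
 [186.45952053 171.91649597]]
```

View pics/w1.png

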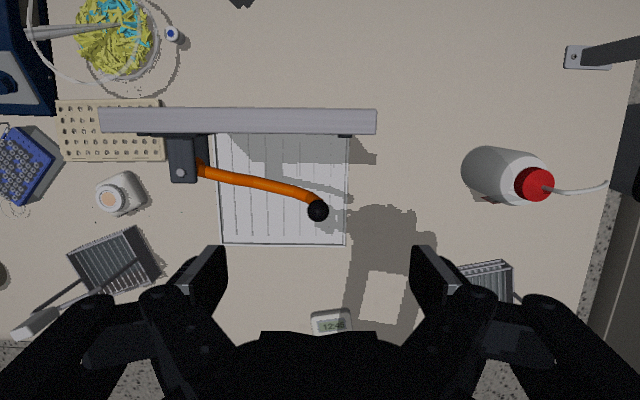

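The wrist picture has the ball at (318,211), within 2 px of the prediction. I'll descend and pinch it.

Call:
drive_tool --commands '[{"travel": [0.0005,-0.003,0.041],"turn": [0,0,0]},{"travel": [0,0,0.041],"turn": [0,0,0]},{"travel": [0,0,0.041],"turn": [0,0,0]},{"travel": [0,0,0.041],"turn": [0,0,0]},{"travel": [0,0,0],"turn": [0,0,0]}]'

```text
time_s: 4.2
position: [0.6376, -0.0459, 0.2343]
orientation: [[1.0, -0.002, -0.007], [-0.002, -1.0, 0.001], [-0.007, -0.001, -1.0]]
wrist_force: [-0.1, 0.6, 0.0]
finger_gap: 0.0852
finger_force: 0.0
```

Call:
drive_tool --commands '[{"travel": [0,0,0],"turn": [0,0,0]},{"travel": [0,0,0],"turn": [0,0,0]},{"travel": [0,0,0],"turn": [0,0,0]},{"travel": [0,0,0],"turn": [0,0,0]},{"travel": [0,0,0],"turn": [0,0,0]},{"travel": [0,0,0],"turn": [0,0,0]},{"travel": [0,0,0],"turn": [0,0,0]},{"travel": [0,0,0],"turn": [0,0,0]}]' --fingers 1 --force 30

```text
time_s: 5.0
position: [0.6408, -0.0456, 0.2391]
orientation: [[1.0, -0.0, 0.001], [-0.0, -1.0, -0.001], [0.001, 0.001, -1.0]]
wrist_force: [-1.7, -3.2, 4.7]
finger_gap: 0.0138
finger_force: 29.3
```

Call:
drive_tool --commands '[{"travel": [-0.0271,-0.008,0],"turn": [0,0,0]},{"travel": [-0.0258,-0.0116,0],"turn": [0,0,0]},{"travel": [-0.024,-0.0149,0],"turn": [0,0,0]},{"travel": [-0.0218,-0.0181,0],"turn": [0,0,0]},{"travel": [-0.0191,-0.0208,0],"turn": [0,0,0]},{"travel": [-0.0162,-0.0232,0],"turn": [0,0,0]},{"travel": [-0.0129,-0.0252,0],"turn": [0,0,0]},{"travel": [-0.0094,-0.0267,0],"turn": [0,0,0]}]'

```text
time_s: 5.8
position: [0.5599, 0.0281, 0.2387]
orientation: [[1.0, -0.001, -0.005], [-0.001, -1.0, -0.003], [-0.005, 0.003, -1.0]]
wrist_force: [-7.0, -7.0, 7.7]
finger_gap: 0.0138
finger_force: 29.9
```

Call:
drive_tool --commands '[{"travel": [-0.0057,-0.0277,0],"turn": [0,0,0]},{"travel": [-0.0019,-0.0282,0],"turn": [0,0,0]},{"travel": [0,0,0],"turn": [0,0,0]},{"travel": [0,0,0],"turn": [0,0,0]}]'

```text
time_s: 6.2
position: [0.5574, 0.0574, 0.2385]
orientation: [[1.0, 0.001, -0.003], [0.001, -1.0, -0.001], [-0.003, 0.001, -1.0]]
wrist_force: [-4.4, -2.8, 5.9]
finger_gap: 0.0136
finger_force: 30.2
```

Call:
drive_tool --commands '[{"travel": [0,-0.006,0],"turn": [0,0,0]},{"travel": [0,0,0],"turn": [0,0,0]},{"travel": [0,0,0],"turn": [0,0,0]}]'

```text
time_s: 6.5
position: [0.5574, 0.0577, 0.2384]
orientation: [[1.0, 0.0, -0.003], [0.0, -1.0, -0.006], [-0.003, 0.006, -1.0]]
wrist_force: [-4.8, -8.7, 6.0]
finger_gap: 0.0134
finger_force: 30.3
```

Hook is on its stop: a 3 mm further command moved it 0.3 mm and raised the side force. Release and rise.

Call:
drive_tool --commands '[{"travel": [0,0,0],"turn": [0,0,0]},{"travel": [0,0,0],"turn": [0,0,0]},{"travel": [0,0,0],"turn": [0,0,0]},{"travel": [0,0,0],"turn": [0,0,0]},{"travel": [0,0,0],"turn": [0,0,0]},{"travel": [0,0,-0.04],"turn": [0,0,0]},{"travel": [0,0,-0.06],"turn": [0,0,0]},{"travel": [0,0,-0.06],"turn": [0,0,0]},{"travel": [0,0,0],"turn": [0,0,0]}]' --fingers -1

```text
time_s: 7.4
position: [0.5613, 0.0604, 0.3239]
orientation: [[1.0, 0.0, 0.01], [0.0, -1.0, 0.0], [0.01, -0.0, -1.0]]
wrist_force: [1.1, 1.2, -0.0]
finger_gap: 0.0853
finger_force: 0.0
```

Run:
```python
from h import *
s=manip.sense();im=manip.read_camera("wrist");cv2.imwrite("pics/w2.png",im)
g=cv2.cvtColor(im,cv2.COLOR_BGR2HSV); m=cv2.inRange(g,(5,150,100),(18,255,255)); ys,xs=np.nonzero(m); 
P=np.array([atz("wrist",(y,x),.198)[:2] for y,x in list(zip(ys,xs))[::20]])
c=P.mean(0);u=np.linalg.svd(P-c)[2][0];print("orange",len(xs),c,u,P.min(0),P.max(0))
go([.4374,-.2936,.30],[-.184,.983,0])
```

```text
orange 1374 [0.61083689 0.05677304] [-0.99999855  0.00170372] [0.56214346 0.05260188] [0.65535234 0.06110163]
t 7.45 pos [0.5601 0.0603 0.3212] q [-0.02  0.04  1.69  0.    1.41  1.55] travel total [-0.2458  0.7078  0.0407]
turn z rad -0.18491519387800004 units -0.2354413372678391
```

View pics/w2.png

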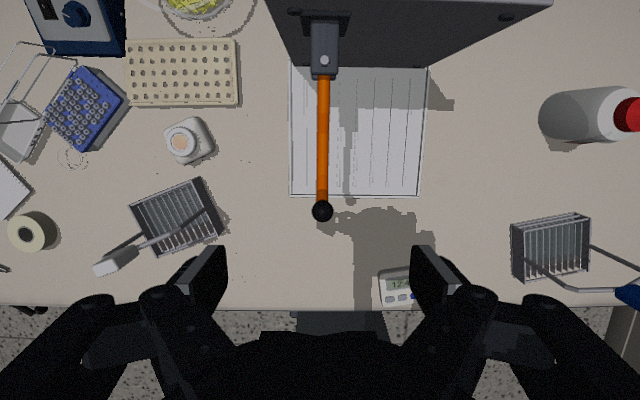

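The hook stands straight out, along world x at y ≈ 0.057. On to the blue carrier.

Call:
drive_tool --commands '[{"travel": [-0.0246,0.0708,0],"turn": [0,0,0]},{"travel": [-0.0246,0.0708,0],"turn": [0,0,0]},{"travel": [-0.0246,0.0708,0],"turn": [0,0,0]},{"travel": [-0.0246,0.0708,0],"turn": [0,0,0]},{"travel": [-0.0246,0.0708,0],"turn": [0,0,0]},{"travel": [-0.0246,0.0708,0],"turn": [0,0,0]},{"travel": [-0.0246,0.0708,0],"turn": [0,0,0]},{"travel": [-0.0246,0.0708,0.01],"turn": [0,0,0]},{"travel": [-0.0246,0.0708,0.015],"turn": [0,0,0]},{"travel": [-0.0246,0.0708,0.015],"turn": [0,0,0]},{"travel": [0,0,0],"turn": [0,0,-0.118]},{"travel": [0,0,0],"turn": [0,0,-0.118]},{"travel": [0,0,0],"turn": [0,0,0]},{"travel": [0,0,0],"turn": [0,0,0]},{"travel": [0,0,0],"turn": [0,0,0]}]'

```text
time_s: 8.95
position: [0.4354, -0.2934, 0.2974]
orientation: [[0.983, 0.183, -0.001], [0.183, -0.983, 0.001], [-0.001, -0.001, -1.0]]
wrist_force: [0.1, -0.8, -1.3]
finger_gap: 0.0852
finger_force: 0.0
```

Run:
```python
from h import *
s=manip.sense();im=manip.read_camera("wrist");cv2.imwrite("pics/w3.png",im)
go([.4374,-.2936,.17],[-.184,.983,0])
g=cv2.cvtColor(im,cv2.COLOR_BGR2HSV); m=cv2.inRange(g,(105,130,50),(125,255,255))
n,l,st,ce=cv2.connectedComponentsWithStats(m); i=1+st[1:,4].argmax(); print(st[i],ce[i])
r=cv2.minAreaRect(np.argwhere(l==i)[:,::-1].astype(np.float32));
B=np.array([atz("wrist",(y,x),.181)[:2] for x,y in cv2.boxPoints(r)]);print("top box",B,B.mean(0),np.linalg.norm(B[1]-B[0]),np.linalg.norm(B[2]-B[1]))
for t in("carrier_blue_grip","carrier_blue_center"):
  for r in manip.regions_of("wrist",t)[:2]: print(t,r["p"],r["location"],r["mask"].sum(),atz("wrist",r["location"],.164))
a=np.array([-.184,.983,0]);o=np.array([.4374,-.2936,0])
print(proj("wrist",[o+[0,0,.181],o+[0,0,.181]+.013*a,o+[0,0,.181]-.013*a,o+[0,0,.035]+.052*a,o+[0,0,.035]-.052*a]))
```

```text
t 9.0 pos [ 0.4355 -0.2934  0.2977] q [-0.73 -0.03  1.8   0.    1.37  0.66] travel total [0.0037 0.0012 0.2553]
turn z rad -0.000186180988035467 units -0.0002370529964446208
[306 180  31  25 742] [320.94474394 192.21698113]
top box [[ 0.45088075 -0.28084387]
 [ 0.45519606 -0.30377953]
 [ 0.4361751  -0.30765669]
 [ 0.43176991 -0.28423874]] [ 0.44350545 -0.29412971] 0.02333808570524654 0.0194120971260032
carrier_blue_grip 0.79 [165.4, 320.2] 6012 [ 0.46165284 -0.29025199  0.164     ]
carrier_blue_grip 0.61 [28.9, 105.2] 9743 [ 0.53497596 -0.10956396  0.164     ]
carrier_blue_center 0.89 [168.4, 321.3] 6127 [ 0.45944143 -0.29170137  0.164     ]
[[318.65684959 199.4116078 ]
 [302.24602912 199.39308263]
 [335.06641285 199.43014354]
 [276.92638667 169.22772501]
 [359.8087579  169.3256124 ]]
```

View pics/w3.png

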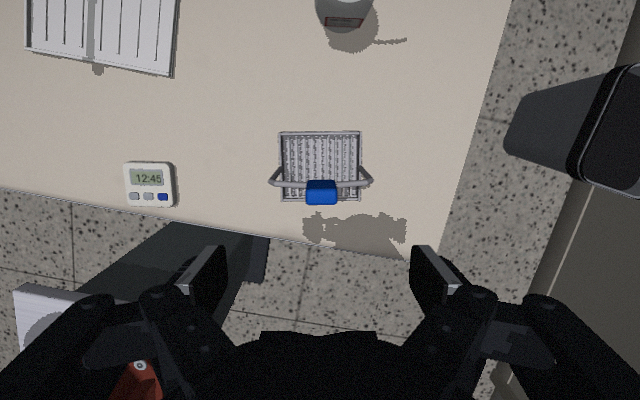

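The wrist picture shows the blue handle at (321,197) and the basket square to the tool, about 2 mm off prediction. I'll correct, descend and grip.

Call:
drive_tool --commands '[{"travel": [0.0077,0.004,0.02],"turn": [0,0,0]},{"travel": [0,0,0.045],"turn": [0,0,0]},{"travel": [0,0,0.05],"turn": [0,0,0]},{"travel": [0,0,0.05],"turn": [0,0,0]},{"travel": [0,0,0.04],"turn": [0,0,0]},{"travel": [0,0,0.02],"turn": [0,0,0]},{"travel": [0,0,0.015],"turn": [0,0,0]},{"travel": [0,0,0.005],"turn": [0,0,0]},{"travel": [0,0,0],"turn": [0,0,0]},{"travel": [0,0,0],"turn": [0,0,0]}]'

```text
time_s: 10.1
position: [0.4403, -0.2956, 0.1766]
orientation: [[0.983, 0.184, 0.002], [0.184, -0.983, -0.001], [0.001, 0.002, -1.0]]
wrist_force: [0.1, -0.9, -0.0]
finger_gap: 0.0855
finger_force: 0.0
```

Call:
drive_tool --commands '[{"travel": [0,0,0],"turn": [0,0,0]},{"travel": [0,0,0],"turn": [0,0,0]},{"travel": [0,0,0],"turn": [0,0,0]},{"travel": [0,0,0],"turn": [0,0,0]},{"travel": [0,0,0],"turn": [0,0,0]},{"travel": [0,0,0],"turn": [0,0,0]},{"travel": [0,0,0],"turn": [0,0,0]},{"travel": [0,0,0],"turn": [0,0,0]}]' --fingers 1 --force 50

```text
time_s: 10.9
position: [0.4398, -0.2951, 0.1759]
orientation: [[0.983, 0.184, 0.0], [0.184, -0.983, -0.0], [0.0, 0.0, -1.0]]
wrist_force: [-0.4, 2.6, 2.8]
finger_gap: 0.0251
finger_force: 49.7
```

Gap 25 mm: handle held. Lift it gently.

Call:
drive_tool --commands '[{"travel": [0,0,-0.01],"turn": [0,0,0]},{"travel": [0,0,-0.025],"turn": [0,0,0]},{"travel": [0,0,-0.04],"turn": [0,0,0]},{"travel": [0,0,-0.05],"turn": [0,0,0]},{"travel": [0,0,-0.05],"turn": [0,0,0]},{"travel": [0,0,-0.04],"turn": [0,0,0]},{"travel": [0,0,-0.025],"turn": [0,0,0]},{"travel": [0,0,-0.01],"turn": [0,0,0.118]},{"travel": [0,0,0],"turn": [0,0,0.118]},{"travel": [0,0,0],"turn": [0,0,0]},{"travel": [0,0,0],"turn": [0,0,0]}]'

```text
time_s: 12.0
position: [0.4392, -0.2948, 0.2999]
orientation: [[1.0, 0.002, -0.001], [0.002, -1.0, 0.001], [-0.001, -0.001, -1.0]]
wrist_force: [-0.4, 0.1, -2.9]
finger_gap: 0.0252
finger_force: 49.4
```

Run:
```python
from h import *
go([.48,.057,.301],[0,1,0]); s=manip.sense(); print(s["wrist_force"],s["finger_gap"])
```

```text
t 12.0 pos [ 0.4392 -0.2948  0.2999] q [-0.72 -0.02  1.79 -0.    1.38  0.85] travel total [ 0.0828 -0.7034 -0.0016]
turn z rad 0.0018261159469967758 units 0.0023250830369877956
[-0.38052912  0.12761829 -2.86444262] 0.025192890095719126
```

Weight is on the gripper (about 2.9 N). Next, travel to the front of the hook.

Call:
drive_tool --commands '[{"travel": [0.002,-0.015,0],"turn": [0,0,0]},{"travel": [0.004,-0.03,0],"turn": [0,0,0]},{"travel": [0.006,-0.05,0],"turn": [0,0,0]},{"travel": [0.007,-0.06,0],"turn": [0,0,0]},{"travel": [0.007,-0.06,0],"turn": [0,0,0]},{"travel": [0.007,-0.06,0],"turn": [0,0,0]},{"travel": [0.007,-0.06,0],"turn": [0,0,0]},{"travel": [0.007,-0.06,0],"turn": [0,0,0]},{"travel": [0.007,-0.06,0],"turn": [0,0,0]},{"travel": [0.007,-0.06,0],"turn": [0,0,0]},{"travel": [0.007,-0.06,0],"turn": [0,0,0]},{"travel": [0.006,-0.05,0],"turn": [0,0,0]},{"travel": [0.005,-0.04,0],"turn": [0,0,0]},{"travel": [0.0028,-0.0264,0],"turn": [0,0,0]},{"travel": [0.001,-0.012,0],"turn": [0,0,0]},{"travel": [0,0,0],"turn": [0,0,0]},{"travel": [0,0,0],"turn": [0,0,0]}]'

```text
time_s: 13.7
position: [0.4809, 0.0561, 0.3005]
orientation: [[1.0, -0.0, -0.0], [-0.0, -1.0, -0.001], [-0.0, 0.001, -1.0]]
wrist_force: [0.7, -0.8, -3.4]
finger_gap: 0.0244
finger_force: 49.6
```

Run:
```python
from h import *
go([.5945,.057,.301],[0,1,0]); s=manip.sense(); print(s["wrist_force"],s["finger_gap"])
im=manip.read_camera("scene");cv2.imwrite("pics/s4.png",cv2.resize(im[100:300,180:440],(780,600),interpolation=cv2.INTER_CUBIC))
```

```text
t 13.7 pos [0.4809 0.0561 0.3005] q [-0.03 -0.13  1.89 -0.    1.38  1.54] travel total [ 0.2272 -0.0018 -0.0011]
turn z rad -0.0002641149286981559 units -0.00033628157157339995
[ 0.68906302 -0.77037807 -3.36262551] 0.02435911971314833
```

View pics/s4.png

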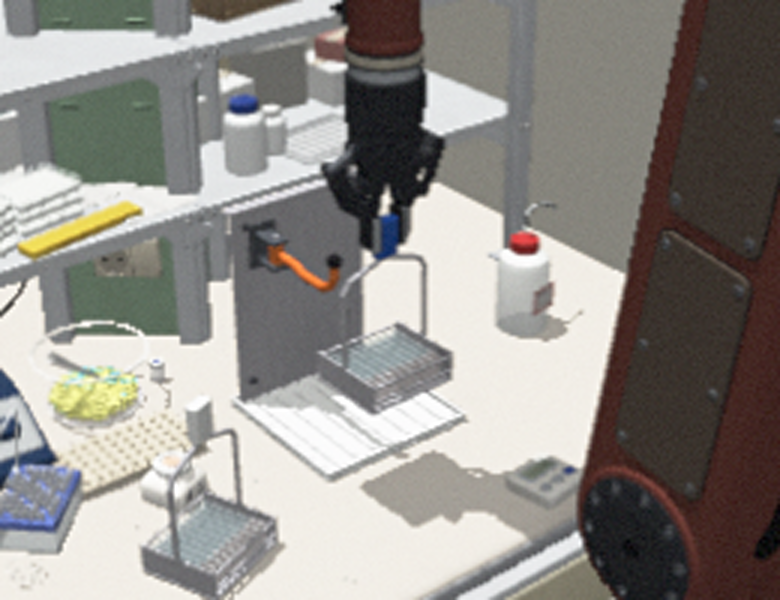

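The carrier hangs level in the gripper in front of the outstretched hook (ball at crop (335,261)). The bar is above the ball, so I can go straight in.

Call:
drive_tool --commands '[{"travel": [0.01,0,0],"turn": [0,0,0]},{"travel": [0.025,-0.002,0],"turn": [0,0,0]},{"travel": [0.04,0,0],"turn": [0,0,0]},{"travel": [0.04,0,0],"turn": [0,0,0]},{"travel": [0.04,0,0],"turn": [0,0,0]},{"travel": [0.035,0,0],"turn": [0,0,0]},{"travel": [0.025,0,0],"turn": [0,0,0]},{"travel": [0.012,0,0],"turn": [0,0,0]},{"travel": [0,0,0],"turn": [0,0,0]},{"travel": [0,0,0.01],"turn": [0,0,0]},{"travel": [0,0,0.025],"turn": [0,0,0]},{"travel": [0,0,0.03],"turn": [0,0,0]},{"travel": [0,0,0.025],"turn": [0,0,0]},{"travel": [0,0,0.015],"turn": [0,0,0]},{"travel": [0,0,0.01],"turn": [0,0,0]},{"travel": [0,0,0],"turn": [0,0,0]},{"travel": [0,0,0],"turn": [0,0,0]}]'

```text
time_s: 15.45
position: [0.5949, 0.0576, 0.2434]
orientation: [[1.0, -0.0, 0.001], [-0.0, -1.0, -0.0], [0.001, 0.0, -1.0]]
wrist_force: [-0.0, 0.5, -3.0]
finger_gap: 0.025
finger_force: 49.6
```

Run:
```python
from h import *
go([.5945,.057,.234],[0,1,0]); s=manip.sense(); print(s["wrist_force"],s["finger_gap"])
im=manip.read_camera("scene");cv2.imwrite("pics/s5.png",cv2.resize(im[150:270,230:390],(800,600),interpolation=cv2.INTER_CUBIC))
```

```text
t 15.45 pos [0.5949 0.0576 0.2434] q [-0.02  0.17  1.69  0.    1.28  1.55] travel total [-0.0007  0.0012  0.0189]
turn z rad -4.9769115540776454e-05 units -6.336800601300992e-05
[-0.01251311  0.47254012 -2.97329643] 0.02501060081120647
```

View pics/s5.png

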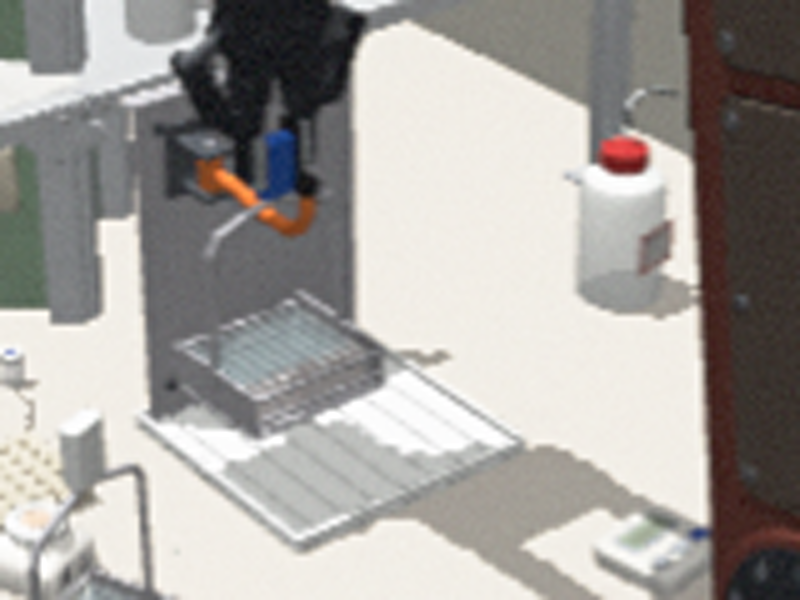

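The wire is over the dip, between ball and pin, still about 9 mm high. I'll lower slowly to contact.

Call:
drive_tool --commands '[{"travel": [0,0.0012,0.007],"turn": [0,0,0]},{"travel": [0,0,0.007],"turn": [0,0,0]},{"travel": [0,0,0],"turn": [0,0,0]},{"travel": [0,0,0],"turn": [0,0,0]}]'

```text
time_s: 15.9
position: [0.5944, 0.057, 0.2358]
orientation: [[1.0, -0.0, -0.0], [-0.0, -1.0, 0.0], [-0.0, -0.0, -1.0]]
wrist_force: [-0.4, -0.0, -2.5]
finger_gap: 0.025
finger_force: 49.6
```

Call:
drive_tool --commands '[{"travel": [0,0,0.004],"turn": [0,0,0]},{"travel": [0,0,0],"turn": [0,0,0]},{"travel": [0,0,0],"turn": [0,0,0]},{"travel": [0,0,0],"turn": [0,0,0]}]'

```text
time_s: 16.3
position: [0.5947, 0.057, 0.2342]
orientation: [[1.0, -0.0, 0.0], [-0.0, -1.0, -0.0], [0.0, 0.0, -1.0]]
wrist_force: [0.7, -0.3, -2.6]
finger_gap: 0.0252
finger_force: 49.7
```

Call:
drive_tool --commands '[{"travel": [0,0,0.003],"turn": [0,0,0]},{"travel": [0,0,0],"turn": [0,0,0]},{"travel": [0,0,0],"turn": [0,0,0]}]'

```text
time_s: 16.6
position: [0.5949, 0.057, 0.2338]
orientation: [[1.0, -0.0, 0.001], [-0.0, -1.0, -0.0], [0.001, 0.0, -1.0]]
wrist_force: [-2.2, 0.8, 4.4]
finger_gap: 0.0252
finger_force: 50.5
```

Call:
drive_tool --commands '[{"travel": [0,0,0.003],"turn": [0,0,0]},{"travel": [0,0,0],"turn": [0,0,0]},{"travel": [0,0,0],"turn": [0,0,0]}]'

```text
time_s: 16.9
position: [0.595, 0.057, 0.2336]
orientation: [[1.0, -0.0, 0.001], [-0.0, -1.0, -0.0], [0.001, 0.0, -1.0]]
wrist_force: [-4.1, -0.2, 9.3]
finger_gap: 0.0251
finger_force: 51.2
```

Contact at the predicted height. Ease off, then open and rise.

Call:
drive_tool --commands '[{"travel": [0,0,-0.004],"turn": [0,0,0]},{"travel": [0,0,0],"turn": [0,0,0]}]'

```text
time_s: 17.1
position: [0.5949, 0.057, 0.2338]
orientation: [[1.0, -0.0, 0.001], [-0.0, -1.0, 0.0], [0.001, -0.0, -1.0]]
wrist_force: [-2.4, 0.1, 5.1]
finger_gap: 0.0251
finger_force: 50.6
```

Call:
drive_tool --commands '[{"travel": [0,0,0],"turn": [0,0,0]},{"travel": [0,0,0],"turn": [0,0,0]},{"travel": [0,0,0],"turn": [0,0,0]},{"travel": [0,0,0],"turn": [0,0,0]},{"travel": [0,0,0],"turn": [0,0,0]},{"travel": [0,0,0],"turn": [0,0,0]},{"travel": [0,0,-0.01],"turn": [0,0,0]},{"travel": [0,0,-0.02],"turn": [0,0,0]},{"travel": [0,0,-0.04],"turn": [0,0,0]},{"travel": [0,0,-0.05],"turn": [0,0,0]},{"travel": [0,0,-0.05],"turn": [0,0,0]},{"travel": [0,0,-0.05],"turn": [0,0,0]},{"travel": [0,0,0],"turn": [0,0,0]},{"travel": [0,0,0],"turn": [0,0,0]},{"travel": [0,0,0],"turn": [0,0,0]}]' --fingers -0.2

```text
time_s: 18.6
position: [0.5939, 0.057, 0.3418]
orientation: [[1.0, -0.0, -0.002], [-0.0, -1.0, 0.0], [-0.002, -0.0, -1.0]]
wrist_force: [-0.9, -0.6, 0.1]
finger_gap: 0.051
finger_force: 0.0
```

Run:
```python
from h import *
im=manip.read_camera("scene");cv2.imwrite("pics/s6.png",cv2.resize(im[150:270,230:390],(800,600),interpolation=cv2.INTER_CUBIC))
```

```text
(no output)
```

View pics/s6.png

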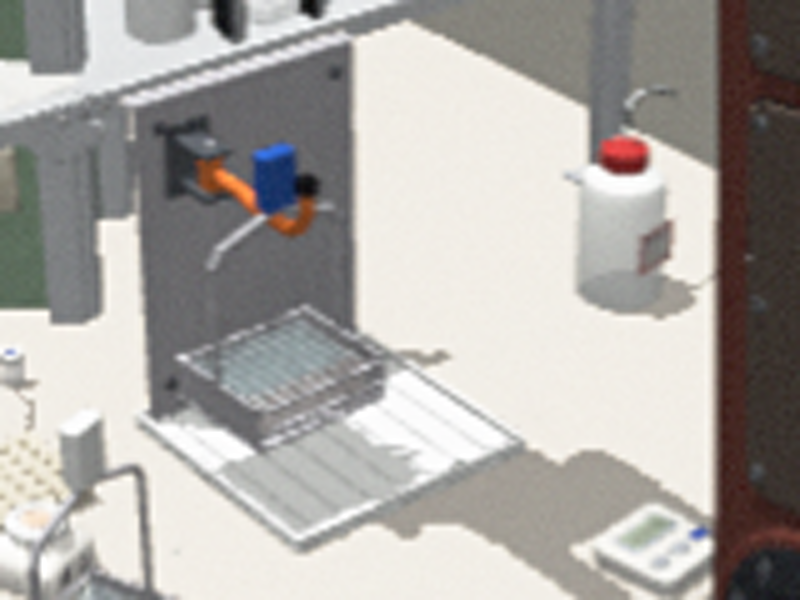

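The carrier hangs on the dip, free of the gripper. I'll let any swing settle, then hand in.

Call:
drive_tool --commands '[{"travel": [0,0,-0.05],"turn": [0,0,0]},{"travel": [0,0,0],"turn": [0,0,0]},{"travel": [0,0,0],"turn": [0,0,0]},{"travel": [0,0,0],"turn": [0,0,0]},{"travel": [0,0,0],"turn": [0,0,0]},{"travel": [0,0,0],"turn": [0,0,0]},{"travel": [0,0,0],"turn": [0,0,0]},{"travel": [0,0,0],"turn": [0,0,0]},{"travel": [0,0,0],"turn": [0,0,0]},{"travel": [0,0,0],"turn": [0,0,0]},{"travel": [0,0,0],"turn": [0,0,0]},{"travel": [0,0,0],"turn": [0,0,0]},{"travel": [0,0,0],"turn": [0,0,0]},{"travel": [0,0,0],"turn": [0,0,0]},{"travel": [0,0,0],"turn": [0,0,0]},{"travel": [0,0,0],"turn": [0,0,0]},{"travel": [0,0,0],"turn": [0,0,0]},{"travel": [0,0,0],"turn": [0,0,0]},{"travel": [0,0,0],"turn": [0,0,0]},{"travel": [0,0,0],"turn": [0,0,0]}]'

```text
time_s: 20.65
position: [0.5945, 0.057, 0.368]
orientation: [[1.0, -0.0, -0.0], [-0.0, -1.0, 0.0], [-0.0, -0.0, -1.0]]
wrist_force: [0.2, 0.1, -0.2]
finger_gap: 0.0514
finger_force: 0.0
```

Run:
```python
from h import *
c=[]
for k in range(5):
    im=manip.read_camera("scene")[150:270,230:390]
    g=cv2.cvtColor(im,cv2.COLOR_BGR2HSV);m=cv2.inRange(g,(105,150,50),(125,255,255));m[60:]=0
    mo=cv2.moments(m,True);c.append((mo["m10"]/mo["m00"],mo["m01"]/mo["m00"],np.degrees(.5*np.arctan2(2*mo["mu11"],mo["mu20"]-mo["mu02"]))))
print(np.round(c,2))
print(manip.job_done())
```

```text
[[ 54.53  34.8   89.14]
 [ 54.57  34.79  89.38]
 [ 54.54  34.86 -89.21]
 [ 54.57  34.79  89.38]
 [ 54.53  34.84  87.82]]
the job is handed in; nothing more can be done
None
```

The hook is swung out to its stop, the blue-handled carrier hangs still and upright in its dip above the drip tray, the white-handled carrier was not touched, and the job was handed in at about 21 s (no verdict was returned).

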